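# Clip the token tubes into the rack and ram the hung-up tokens home

## Robot

A 6-joint arm with a two-finger parallel gripper is mounted at the origin on the work surface. World frame = base frame: x ahead of the robot, y to its left, z up, the work surface at z = 0. Lengths are in m, angles in degrees, forces in N, time in s.
With the tool pointing down it reaches from about 0.35 to 0.875 m from the base axis. Payload 4.2 kg.
Tool frame: the origin (TCP) lies on the front face of the gripper's body, between the roots of the fingers; the fingertips stand finger_overhang ahead of it and the grasp point (between the pads) lies 51 mm ahead of it (finger_overhang is the distance from the TCP to the fingertips, in m); z points along the fingers, y is the line along which they close (so a half turn about z gives the same grasp; the last joint's range is limited). The gripper opens to 87 mm and grips with 3 to 60 N. Pads are 19 mm wide; open, the fingers measure 117 mm over their backs; the gripper's body (75 mm by 190 mm) begins 51 mm behind the grasp point.
Start: joints at [87.296, 22.042, 0.453, 0, -68.411, -14.817], TCP at [0.188, 0.596, 0.292] pointing down, gripper open.
Joint ranges: [-179.83, 179.83], [-69.29, 118.12], [-61.27, 80.66], [-181.25, 117.63], [-171.15, -9.14], [-177.46, 177.46]. Speed limits (degrees/s): [159.86, 159.86, 180, 180, 180, 180].

## Interface

Orientations are given as a 3x3 rotation matrix whose columns are the frame's x, y, z axes.
In Python, from station import sense, capture, camera_model, finish_job, finger_overhang gives the robot as it stands. The module is installed in compiled form; this text tells all that it offers.
- The arm moves only by the tool jog_arm, never from a script. Its argument "rows" is a list that holds one entry, the list of rows, each a list of 4 numbers: the shift along the tool's x, y, z in m, then the turn about the tool's z in rad. A call has 1 to 20 rows; each row shifts and turns the commanded pose from where the row before left it, along the tool's axes as they then stand; what a row does not reach is not made up. A row lasts 1/8 s, in which the tool goes at most 62.5 mm and 10.7 degrees, less where a joint would pass 70% of its speed; a pose out of reach is approached as far as the arm can. A call is refused whole if a number of a shift passes 0.0625 or a number of a turn 0.188, either way. A call with a gripper value outside its range is refused whole. "claw" is the opening, from 0 (shut) to 1 (fully open), set as the call begins (left out, the last holds). The fingers move at their own pace and stop on an object; the grip force is fixed at half the most. Time passes only in rows, so rows that do not move let the fingers close. It gives the time, the measured TCP pose, the force, the opening and the grip force at its end, in the units of the state.
- sense(): the state, without advancing time (a new reading comes with each control period).
- capture(name): name is "side" or "top" or "wrist"; returns the picture (384x512x3 uint8, red, green, blue); there is no depth.
- camera_model(name): a dict with "fovy" (degrees; the focal length in pixels is half the picture's height over the tangent of half this angle, whatever the lens; pixels are square), "cx", "cy" (the principal point, pixels), "k1" (the pictures are not rectified: a ray, as slopes to the right and down, at radius r is drawn at 1 + k1 r^2 times it, then the intrinsics apply), "eye" and "rotation" of the camera in the world. Camera axes: x right, y down, z forward; pixel columns grow to the right and rows downward; lengths in m; the calibration is good to about 2 mm. A picture is of the moment at which its call begins: read the wrist's pose just before it. camera_model takes no time and is no camera call; for the wrist camera it gives the pose at the moment of the call.
- finish_job(): hands the job in; it is judged then, once.
The state is a dict: "time_s": time; "joints": joint angles; "joint_velocities": joint speeds; "effort": joint torques, N m; "tcp_pos": TCP position; "ee_rot": TCP orientation; "wrist_force": force on the tool from outside, world axes, zero at the start; "moment": the same for the moment, N m; "gripper_width": opening from 0.0 (shut) to 1.0 (fully open); "gripper_force": force on a finger pad.
Only numpy, scipy, OpenCV 4.12 (cv2) and the standard library are available. Lean on these libraries where they do the work, as an engineer would, in place of code of your own. Each camera call takes 0.05 s, during which the arm holds its last target. There are 200 camera calls.

## Task

Slide both token tubes upright across the counter, without lifting them, and push each one sideways into the empty spring clip of its own width until it snaps fully home. Then take the rammer, press the stuck tokens in the wide tube firmly down to the bottom, and stand the rammer back upright on its round pad. Leave the other things on the counter where they are.

Things in the scene. Friction and masses are not known exactly. Their poses are not given: they have to be found in the camera images.
- wide_tube: Clear plastic token tube, round, outside diameter 44 mm, 80 mm tall, open top, bore 38 mm, floor 6 mm thick; loose, about 0.25 kg with its tokens, standing on the counter, where it slides easily (friction about 0.25; pushed high up it may tip). Holds a wedged pack of brass tokens. Origin: centre of its underside; z is up along the tube.
- narrow_tube: Clear plastic token tube, round, outside diameter 34 mm, 80 mm tall, filled with small brass tokens to 73 mm; loose, about 0.2 kg, standing on the counter; slides as easily (pushed above 50 mm it may tip). Origin: centre of its underside; z is up.
- tokens (a joint): The pack of six brass tokens (35 mm across, 24 mm thick) wedged in the wide tube: how far it has been pushed down, m. At 0 its top is 66 mm above the tube's underside (14 mm below the rim); at 0.036 it rests on the tube's floor, its top 30 mm above the underside. It sticks where it is left and takes about 4 N to move; starts at 0 to 0.014.
- wide_clip: Empty spring clip for the wide tube, on the rail. Origin: on the counter, where the tube's underside centre is when home, touching the stop behind. x: the way to push the tube in (level); y along the row. Two sprung steel jaws, 34 to 58 mm above the counter: mouth 38 mm, springing open to 44 mm at a push of 8 to 16 N; round lips reach back to x = -17 mm. The tube slides in on the bare counter.
- narrow_clip: Empty spring clip for the narrow tube, alike: mouth 28 mm wide, springing open to 34 mm; lips reach back to x = -15 mm. Origin and axes as for the wide clip, and the same heights and forces. The three clips stand in one row 85 mm apart, in any order.
- full_clip: Third clip of the row, already holding a full 38 mm tube, 80 mm tall; all of it is fixed. Origin on the counter below the tube's axis.
- rail: Fixed steel rail behind the three clips, 290 mm long along its y, 68 mm tall. Its upright face lies 32 mm farther along x than the row of clip origins; its x and y axes are those of the clips. Origin: on the counter, under the middle clip's seat.
- rammer: Packing rod standing upright on its pad: steel foot 28 mm across and 18 mm tall, above it a wooden handle 16 mm thick to 140 mm over the underside. 0.22 kg, loose. Origin: centre of the foot's underside; z is up along the handle.
- pad: Round black rubber pad, 90 mm across, 3 mm thick, fixed. Origin: centre of its underside.
- softener: Bystander: white bottle, 64 mm across, 150 mm tall. Origin: centre of its underside.
- dosing_cup: Bystander: small white cup, 56 mm across, 45 mm tall. Origin: centre of its underside.
- soap: Bystander: white bar of soap 85 x 50 x 28 mm. Origin: centre of its underside.
- brush: Bystander: hand brush lying on the counter. Origin: centre of its underside.
Things that resemble listed ones, but are neither listed nor needed, are in the scene too. What is shaped like the rammer but orange is not meant.

How it is judged:
By the outcome, as a careful person would: the job done as asked, in the order asked, and still so for the second after the job is handed in, with the robot touching nothing.
It also fails if it takes over 72 s, if anything falls off the work surface, if the arm or the gripper's body presses on something with over 40 N, if the wrist force passes 120 N, or if a joint passes its speed limit or range.

## Working session

There is one attempt and no reset: what is moved stays moved. The work goes in short steps, Python scripts to look and compute and a tool call to move; the robot and the scene stay as the last step left them, time stands still between calls to the robot, and variables do not carry over. Pictures are saved under pics/ and viewed, at most 12 in all, crops included, and the job is handed in when it is done.

Besides the shell and the picture viewer there is one more tool, called by a JSON object that holds its "fn" and its "kwargs", one argument or row to a line. jog_arm: Moves the arm, as the interface text tells. Its arguments: {"type":"object","properties":{"rows":{"type":"array"},"claw":{"type":"number"}},"required":["rows"]}

```bash
mkdir -p pics
cat > h.py <<'E'
import numpy as np, cv2
from station import *
def ray(m,u,v):
    f=192/np.tan(np.radians(m['fovy'])/2)
    d=np.array([(u-m['cx'])/f,(v-m['cy'])/f]); s=d.copy()
    for _ in range(30): s=d/(1+m['k1']*(s@s))
    r=np.array(m['rotation'])@np.array([s[0],s[1],1]); return np.array(m['eye']),r
def onz(m,u,v,z):
    e,r=ray(m,u,v); return (e+r*(z-e[2])/r[2])
def proj(m,p):
    f=192/np.tan(np.radians(m['fovy'])/2)
    c=np.array(m['rotation']).T@(np.array(p)-m['eye']); s=c[:2]/c[2]; s=s*(1+m['k1']*(s@s))
    return s*f+[m['cx'],m['cy']]
def tri(m1,a,m2,b):
    e1,r1=ray(m1,*a);e2,r2=ray(m2,*b)
    t=np.linalg.lstsq(np.c_[r1,-r2],e2-e1,rcond=None)[0]
    p,q=e1+r1*t[0],e2+r2*t[1]; return (p+q)/2,np.linalg.norm(p-q)
E
python3 - <<'E'
from h import *
s=sense();print(s['time_s'],s['tcp_pos'],np.round(s['ee_rot'],3).tolist(),finger_overhang)
ims=[]
for n in("side","top","wrist"):
    m=camera_model(n);print(n,{k:np.round(v,3).tolist() for k,v in m.items()})
    im=capture(n)[:,:,::-1];cv2.imwrite(f'pics/{n}0.png',im);ims.append(im)
cv2.imwrite('pics/a_side.png',cv2.resize(ims[0],(800,600),interpolation=cv2.INTER_CUBIC))
cv2.imwrite('pics/a_top.png',cv2.resize(ims[1],(800,600),interpolation=cv2.INTER_CUBIC))
E
```

```text
0.0 [0.18799272 0.59558518 0.29116663] [[0.954, -0.301, -0.001], [-0.301, -0.954, -0.002], [0.0, 0.002, -1.0]] 0.0697
side {'fovy': 48.319, 'cx': 259.75, 'cy': 188.713, 'k1': -0.032, 'eye': [0.481, 0.693, 0.842], 'rotation': [[-0.997, -0.057, 0.049], [-0.076, 0.716, -0.694], [0.004, -0.696, -0.718]]}
top {'fovy': 55.308, 'cx': 254.039, 'cy': 184.953, 'k1': -0.011, 'eye': [0.459, -0.062, 1.211], 'rotation': [[0.017, -0.998, 0.057], [-1.0, -0.017, 0.006], [-0.005, -0.057, -0.998]]}
wrist {'fovy': 70.141, 'cx': 253.821, 'cy': 190.625, 'k1': -0.032, 'eye': [0.25, 0.576, 0.385], 'rotation': [[-0.302, -0.925, -0.231], [-0.953, 0.293, 0.071], [0.002, 0.242, -0.97]]}
```

View pics/a_top.png

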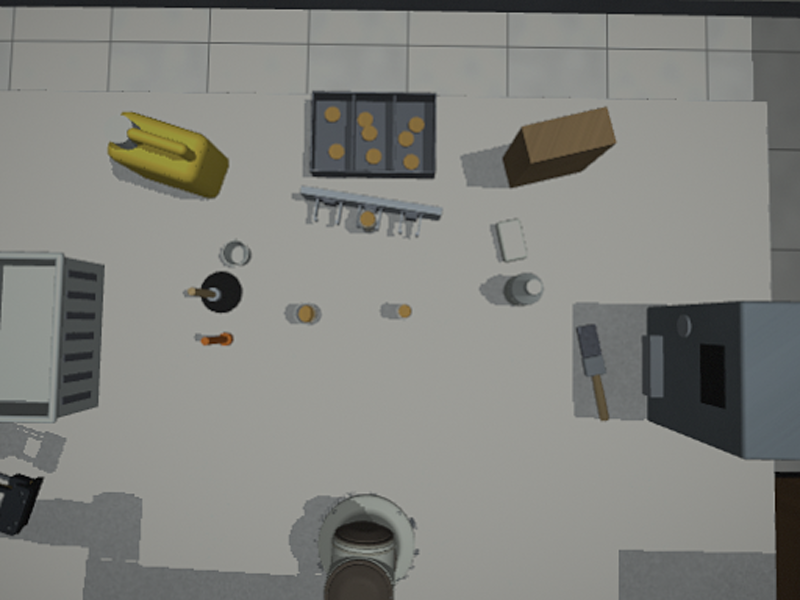

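View pics/a_side.png

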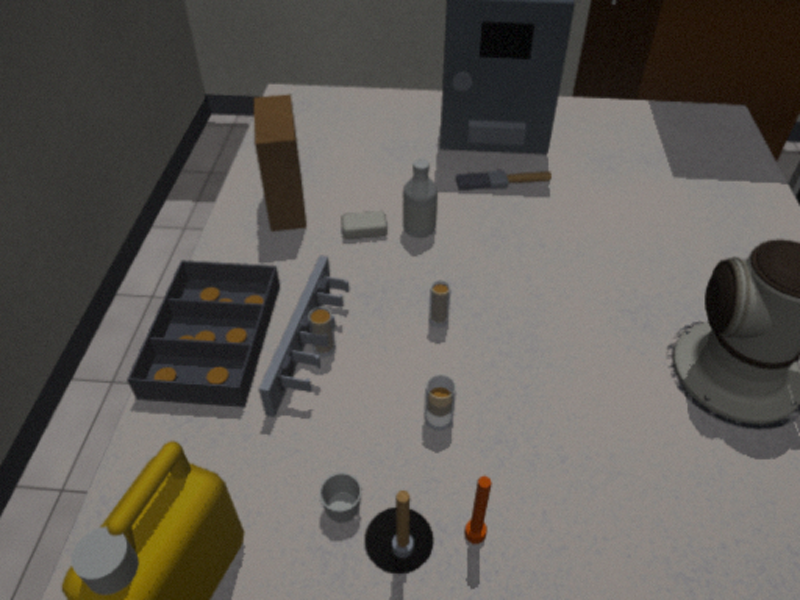

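Top view: orange look-alike at (217,339), rammer with wooden handle and pad at (210,292); wide tube at (305,313), narrow tube at (403,311); rail from (302,190) to (440,212) with a full clip in the middle (367,220), clip left ~(328,210), clip right ~(410,222). Side view agrees: wide tube (439,402), narrow (440,300), rammer (402,520), orange (480,510). Now one close crop.

Run:
```python
from h import *
t=cv2.imread('pics/top0.png');s=cv2.imread('pics/side0.png')
a=cv2.resize(t[112:212,185:290],None,fx=3.8,fy=3.8,interpolation=cv2.INTER_CUBIC)
b=cv2.resize(s[155:285,160:300],None,fx=2.85,fy=2.85,interpolation=cv2.INTER_CUBIC)
h=max(a.shape[0],b.shape[0]);c=np.zeros((h,a.shape[1]+b.shape[1],3),np.uint8)
c[:a.shape[0],:a.shape[1]]=a;c[:b.shape[0],a.shape[1]:]=b;print(c.shape)
cv2.imwrite('pics/crop1.png',c)
```

```text
(380, 798, 3)
```

View pics/crop1.png

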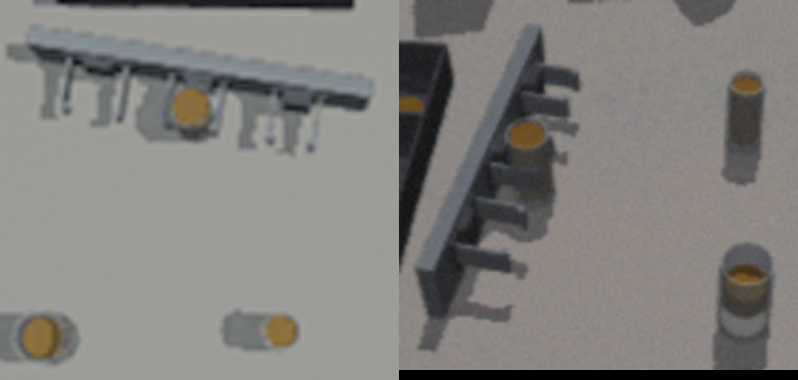

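Crop: left (+y) empty clip has jaw tips at (66,110),(120,120), and is wider than the right one at (270,143),(313,150), so left = wide, right = narrow. The middle one is full.

Run:
```python
from h import *
m=camera_model('top');s=camera_model('side')
c=lambda x,y:(x/3.8+185-.4,y/3.8+112-.4)
d=lambda x,y:(x/2.85+160-.33-399/2.85,y/2.85+155-.33)
for n,p,z in [('wide',(41,336),.06),('narrow',(281,330),.073),('full',(191,107),.073),('jwL',(66,110),.058),('jwR',(120,120),.058),('jnL',(270,143),.058),('jnR',(313,150),.058),('railL',(30,46),.068),('railR',(367,101),.068)]:
    print(n,onz(m,*c(*p),z).round(4))
for n,p,z in [('narrow',(744,86),.073),('wide tok',(747,275),.06),('wide rim',(747,262),.08),('full',(526,135),.073)]: print('side',n,onz(s,*d(*p),z).round(4))
for n,a,b in [('rammer top',(190,292),(402,494)),('foot',(212,293),(402,545)),('pad',(220,293),(399,540))]:
    a=np.array(a)/1.5625;b=np.array(b)/1.5625
    print(n,[x if np.isscalar(x) else x.round(3) for x in tri(m,a,s,b)])
```

```text
wide [0.4748 0.1284 0.06  ]
narrow [ 0.4829 -0.0698  0.073 ]
full [0.6654 0.0075 0.073 ]
jwL [0.6639 0.1129 0.058 ]
jwR [0.6562 0.0675 0.058 ]
jnL [ 0.6389 -0.0581  0.058 ]
jnR [ 0.6337 -0.0941  0.058 ]
railL [0.7154 0.1427 0.068 ]
railR [ 0.6738 -0.1379  0.068 ]
side narrow [ 0.4824 -0.0685  0.073 ]
side wide tok [0.4715 0.1263 0.06  ]
side wide rim [0.4722 0.1286 0.08  ]
side full [0.6652 0.005  0.073 ]
rammer top [array([0.509, 0.331, 0.145]), np.float64(0.001728100617001151)]
foot [array([0.511, 0.333, 0.013]), np.float64(0.003184299084116626)]
pad [array([ 0.514,  0.321, -0.001]), np.float64(0.0007904686476957716)]
```

{"fn": "jog_arm", "kwargs": {
  "rows": [
    [[0.042, 0.036, 0, 0], [0.042, 0.036, 0, 0], [0.042, 0.036, 0, 0], [0.042, 0.036, 0, 0], [0.042, 0.036, 0, 0], [0.042, 0.036, 0, 0], [0.042, 0.036, 0, 0], [0.042, 0.036, 0, 0], [0.042, 0.036, 0, 0], [0.042, 0.036, 0, 0], [0.042, 0.036, 0, 0], [0.042, 0.036, 0, 0], [0, 0, 0, -0.08], [0, 0, 0, -0.08], [0, 0, 0, 0], [0, 0, 0, 0]]
  ]
}}

```text
time_s: 2.15
tcp_pos: [0.5385, 0.0324, 0.2921]
ee_rot: [[0.989, -0.146, -0.0], [-0.146, -0.989, -0.0], [-0.0, 0.0, -1.0]]
wrist_force: [-0.1, 0.5, 0.1]
gripper_width: 1.001
gripper_force: 0.0
```

Run:
```python
from h import *
m=camera_model('wrist');im=capture('wrist')[:,:,::-1];cv2.imwrite('pics/w1.png',im)
s=sense();print(s['time_s'],s['tcp_pos'],np.round(s['ee_rot'],4).tolist())
import json;json.dump({k:np.array(v).tolist() for k,v in m.items()},open('w1.json','w'))
cv2.imwrite('pics/w1v.png',cv2.resize(im,(800,600),interpolation=cv2.INTER_CUBIC))
```

```text
2.2 [0.53855946 0.03249925 0.29220426] [[0.9893, -0.1458, -0.0001], [-0.1458, -0.9893, -0.0], [-0.0001, 0.0, -1.0]]
```

View pics/w1v.png

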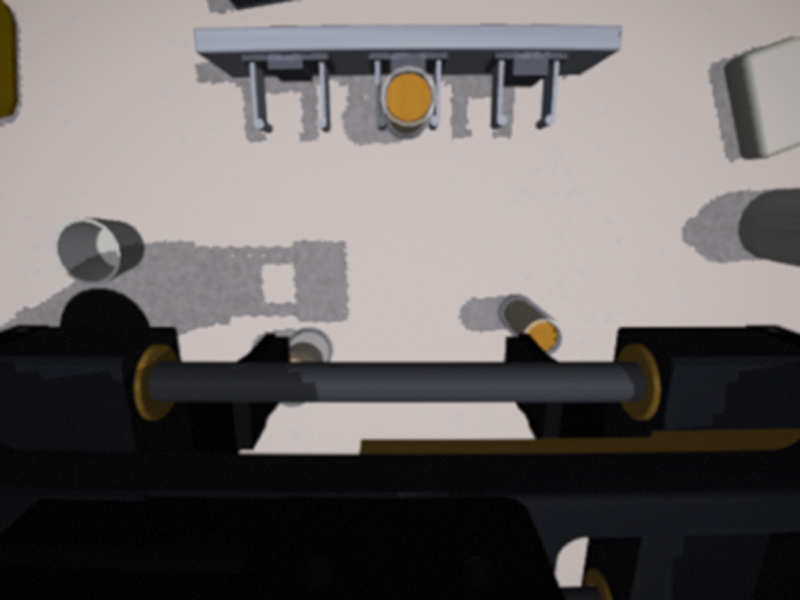

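Wrist view: jaw tips at wide (263,126)/(323,126), narrow (500,124)/(546,123); rail front top edge (197,53)–(620,49); full tube tokens (408,97); narrow tube's token top (543,335).

Run:
```python
from h import *
import json
m={k:np.array(v) for k,v in json.load(open('w1.json')).items()}
P={}
for n,p,z in [('jwL',(263,126),.058),('jwR',(323,126),.058),('jnL',(500,124),.058),('jnR',(546,123),.058),('railL',(197,53),.068),('railR',(620,49),.068),('full',(408,97),.073),('fullrim',(408,98),.08),('narrow',(543,334),.073)]:
    P[n]=onz(m,(p[0]+.5)/1.5625-.5,(p[1]+.5)/1.5625-.5,z);print(n,P[n].round(4))
d=P['railL']-P['railR'];y=d/np.linalg.norm(d);x=np.array([y[1],-y[0],0])
print('len',np.linalg.norm(d),'yaw',np.degrees(np.arctan2(x[1],x[0])))
f=P['full'];mid=(P['railL']+P['railR'])/2
print('rail->full',(mid-f)@x,(mid-f)@y)
for n in('jwL','jwR','jnL','jnR'): print(n,(P[n]-f)@x,(P[n]-f)@y)
# tokens brass blobs, full-res centroid
im=cv2.imread('pics/w1.png');h=cv2.cvtColor(im,cv2.COLOR_BGR2HSV)
k=cv2.inRange(h,(10,120,90),(30,255,255));n,_,st,c=cv2.connectedComponentsWithStats(k)
for i in range(1,n):
    if st[i,4]>60: print(st[i],c[i],onz(m,*c[i],.073).round(4))
t=cv2.imread('pics/top0.png');M=camera_model('top');k=cv2.inRange(cv2.cvtColor(t,cv2.COLOR_BGR2HSV),(10,110,90),(30,255,255));n,_,st,c=cv2.connectedComponentsWithStats(k)
for i in range(1,n):
    if st[i,4]>20 and 185<c[i][0]<290 and c[i][1]>120: print('top',st[i],c[i],onz(M,*c[i],.062).round(4),onz(M,*c[i],.073).round(4))
```

```text
jwL [0.6632 0.1119 0.058 ]
jwR [0.6565 0.0689 0.058 ]
jnL [ 0.6393 -0.0576  0.058 ]
jnR [ 0.6353 -0.0908  0.058 ]
railL [0.7146 0.144  0.068 ]
railR [ 0.6752 -0.1413  0.068 ]
full [0.6639 0.0063 0.073 ]
fullrim [0.6619 0.0068 0.08  ]
narrow [ 0.4809 -0.0731  0.073 ]
len 0.2879638946156679 yaw -7.8720241430694085
rail->full 0.03141095266979621 -0.0007095336501131828
jwL -0.015122580529641693 0.10450922439751077
jwR -0.015815146860836363 0.06101838414265433
jnL -0.015591109324006196 -0.06674253395620537
jnR -0.014982898887418368 -0.10011792536389581
[248  47  28  31 696] [261.1408046   61.78591954] [0.6639 0.0061 0.073 ]
[338 206  19  19 224] [347.82142857 214.29017857] [ 0.4799 -0.0736  0.073 ]
top [231 136   9   9  61] [234.8852459 139.6557377] [0.6678 0.0081 0.062 ] [0.6658 0.0074 0.073 ]
top [256 195   7   8  43] [258.79069767 198.8372093 ] [ 0.4819 -0.0707  0.062 ] [ 0.4817 -0.0706  0.073 ]
top [191 196  10  10  75] [195.76 200.4 ] [0.4736 0.1269 0.062 ] [0.4735 0.1251 0.073 ]
```

{"fn": "jog_arm", "kwargs": {
  "rows": [
    [[-0.04, -0.042, 0, 0], [-0.039, -0.042, 0, 0], [0, 0, 0.05, 0], [0, 0, 0.05, 0], [0, 0, 0.05, 0], [0, 0, 0.03, 0], [0, 0, 0.015, 0], [0, 0, 0, 0], [0, 0, 0, 0]]
  ],
  "claw": 1
}}

```text
time_s: 3.32
tcp_pos: [0.4732, 0.1273, 0.098]
ee_rot: [[0.989, -0.145, 0.001], [-0.145, -0.989, 0.001], [0.001, -0.001, -1.0]]
wrist_force: [0.4, 0.5, 0.5]
gripper_width: 0.997
gripper_force: 0.0
```

{"fn": "jog_arm", "kwargs": {
  "rows": [
    [[0, 0, 0, 0], [0, 0, 0, 0], [0, 0, 0, 0], [0, 0, 0, 0], [0, 0, 0, 0], [0, 0, 0, 0]]
  ],
  "claw": 0.46
}}

```text
time_s: 4.08
tcp_pos: [0.4727, 0.1268, 0.0973]
ee_rot: [[0.989, -0.145, -0.0], [-0.145, -0.989, -0.0], [-0.0, 0.0, -1.0]]
wrist_force: [-0.2, -0.6, 0.2]
gripper_width: 0.492
gripper_force: 30.0
```

{"fn": "jog_arm", "kwargs": {
  "rows": [
    [[0.01, 0.001, 0, 0], [0.02, 0.001, 0, 0], [0.025, 0.001, 0, 0], [0.025, 0.001, 0, 0], [0.025, 0.001, 0, 0], [0.025, 0.001, 0, 0], [0.025, 0.0006, 0, 0], [0.01, 0, 0, 0], [0, 0, 0, 0], [0, 0, 0, 0]]
  ]
}}

```text
time_s: 5.32
tcp_pos: [0.635, 0.0965, 0.0973]
ee_rot: [[0.989, -0.145, 0.001], [-0.145, -0.989, 0.0], [0.001, -0.0, -1.0]]
wrist_force: [1.0, 0.3, 1.4]
gripper_width: 0.494
gripper_force: 30.0
```

Run:
```python
from h import *
m=camera_model('wrist');im=capture('wrist')[:,:,::-1];cv2.imwrite('pics/w2.png',im)
import json;json.dump({k:np.array(v).tolist() for k,v in m.items()},open('w2.json','w'))
t=capture('top')[:,:,::-1];s=capture('side')[:,:,::-1]
c=np.zeros((600,800,3),np.uint8)
c[:338,:450]=cv2.resize(im,(450,338));c[:338,450:]=cv2.resize(t[110:215,180:289],(350,338),interpolation=2)
c[340:600,:400]=cv2.resize(s[130:260,160:360],(400,260),interpolation=2)
cv2.imwrite('pics/v2.png',c)
```

```text
(no output)
```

View pics/v2.png

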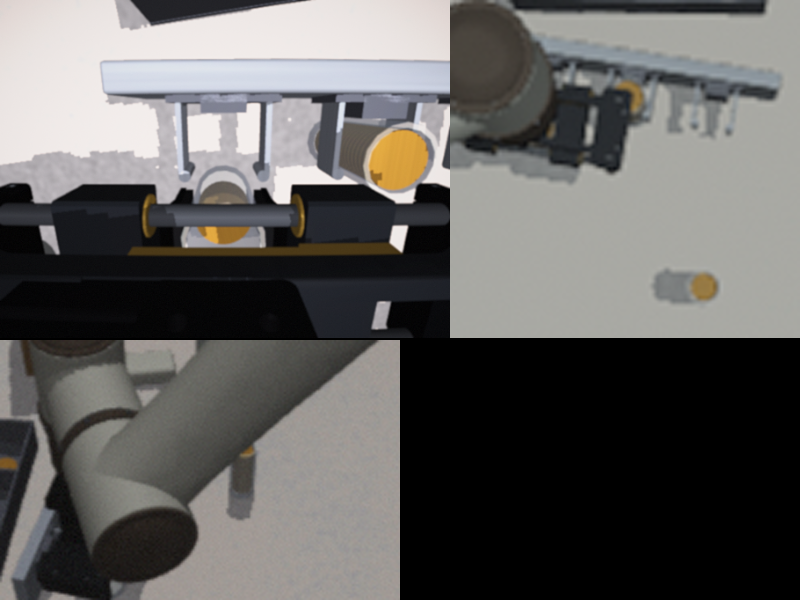

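The tube stands in the grip in front of the wide clip's mouth: jaw tips at (184,173)/(264,171) (in the 450-px view), tube between them at x≈222.

Run:
```python
from h import *
import json
m={k:np.array(v) for k,v in json.load(open('w2.json')).items()}
s=sense();R=np.array(s['ee_rot']);T=np.array(s['tcp_pos'])
for p in [(184,173),(264,171),(102,92),(449,92)]:
    q=onz(m,p[0]*512/450,p[1]*384/338,.058 if p[1]>100 else .068);print(q.round(4),(R.T@(q-T)).round(4))
```

```text
[0.6668 0.1147 0.058 ] [ 0.0293 -0.0225  0.0393]
[0.6613 0.0693 0.058 ] [0.0304 0.0232 0.0393]
[0.7158 0.1452 0.068 ] [ 0.0733 -0.0598  0.0293]
[ 0.6914 -0.0266  0.068 ] [0.074  0.1137 0.0293]
```

{"fn": "jog_arm", "kwargs": {
  "rows": [
    [[0, 0, 0, 0], [0, 0, 0, 0], [0, 0, 0, 0], [-0.015, 0, 0, 0], [-0.02, 0, 0, 0], [-0.02, 0, 0, 0], [0, 0, 0, 0]]
  ],
  "claw": 0.7
}}

```text
time_s: 6.35
tcp_pos: [0.5795, 0.1044, 0.0973]
ee_rot: [[0.99, -0.145, -0.001], [-0.145, -0.99, -0.0], [-0.001, 0.001, -1.0]]
wrist_force: [0.2, -0.0, 0.1]
gripper_width: 0.697
gripper_force: 0.0
```

{"fn": "jog_arm", "kwargs": {
  "rows": [
    [[0, 0, 0.006, 0], [0, 0, 0, 0], [0, 0, 0, 0], [0, 0, 0, 0], [0, 0, 0, 0], [0.01, 0, 0, 0], [0.008, 0, 0, 0], [0, 0, 0, 0]]
  ],
  "claw": 0.16
}}

```text
time_s: 7.35
tcp_pos: [0.5993, 0.1016, 0.0912]
ee_rot: [[0.989, -0.146, 0.001], [-0.146, -0.989, 0.0], [0.001, -0.0, -1.0]]
wrist_force: [0.0, 1.3, -0.6]
gripper_width: 0.163
gripper_force: 0.0
```

{"fn": "jog_arm", "kwargs": {
  "rows": [
    [[0.006, 0, 0, 0], [0.005, 0, 0, 0], [0.005, 0, 0, 0], [0.005, 0, 0, 0], [0.005, 0, 0, 0], [0.005, 0, 0, 0], [0, 0, 0, 0]]
  ]
}}

```text
time_s: 8.22
tcp_pos: [0.6254, 0.0969, 0.091]
ee_rot: [[0.989, -0.146, -0.01], [-0.146, -0.989, -0.002], [-0.009, 0.003, -1.0]]
wrist_force: [-11.5, 2.4, 7.4]
gripper_width: 0.158
gripper_force: 6.0
```

{"fn": "jog_arm", "kwargs": {
  "rows": [
    [[0.003, 0, 0, 0], [0.003, 0, 0, 0], [0.003, 0, 0, 0], [0, 0, 0, 0]]
  ]
}}

```text
time_s: 8.72
tcp_pos: [0.6364, 0.0957, 0.0908]
ee_rot: [[0.989, -0.146, -0.005], [-0.146, -0.989, -0.001], [-0.004, 0.002, -1.0]]
wrist_force: [-5.9, 0.5, 2.7]
gripper_width: 0.155
gripper_force: 2.8
```

{"fn": "jog_arm", "kwargs": {
  "rows": [
    [[0.003, 0, 0, 0], [0.003, 0, 0, 0], [0.003, 0, 0, 0], [0, 0, 0, 0]]
  ]
}}

```text
time_s: 9.22
tcp_pos: [0.6463, 0.0946, 0.0911]
ee_rot: [[0.989, -0.146, -0.002], [-0.146, -0.989, -0.0], [-0.002, 0.001, -1.0]]
wrist_force: [-5.4, 0.6, 1.5]
gripper_width: 0.16
gripper_force: 2.4
```

{"fn": "jog_arm", "kwargs": {
  "rows": [
    [[0.002, 0, 0, 0], [0.002, 0, 0, 0], [0, 0, 0, 0], [0, 0, 0, 0]]
  ]
}}

```text
time_s: 9.72
tcp_pos: [0.6468, 0.0943, 0.0911]
ee_rot: [[0.989, -0.145, -0.01], [-0.145, -0.989, -0.001], [-0.01, 0.003, -1.0]]
wrist_force: [-13.6, 5.1, 9.7]
gripper_width: 0.164
gripper_force: 7.6
```

{"fn": "jog_arm", "kwargs": {
  "rows": [
    [[0.002, 0, 0, 0], [0.002, 0, 0, 0], [0, 0, 0, 0], [0, 0, 0, 0]]
  ]
}}

```text
time_s: 10.22
tcp_pos: [0.6472, 0.0941, 0.0912]
ee_rot: [[0.989, -0.145, -0.018], [-0.145, -0.989, -0.002], [-0.017, 0.005, -1.0]]
wrist_force: [-25.5, 7.9, 17.1]
gripper_width: 0.163
gripper_force: 13.0
```

{"fn": "jog_arm", "kwargs": {
  "rows": [
    [[-0.02, 0, 0, 0], [-0.03, 0, 0, 0], [-0.03, 0, 0, 0], [-0.03, 0, -0.03, 0], [0, 0, -0.06, 0], [0, 0, -0.06, 0], [0, 0, -0.04, 0], [0, 0, 0, 0]]
  ]
}}

```text
time_s: 11.22
tcp_pos: [0.5484, 0.1101, 0.2861]
ee_rot: [[0.989, -0.145, 0.011], [-0.145, -0.989, 0.004], [0.01, -0.006, -1.0]]
wrist_force: [-0.2, 1.1, -0.8]
gripper_width: 0.157
gripper_force: 0.0
```

Run:
```python
from h import *
m=camera_model('wrist');im=capture('wrist')[:,:,::-1];cv2.imwrite('pics/w3.png',im)
import json;json.dump({k:np.array(v).tolist() for k,v in m.items()},open('w3.json','w'))
cv2.imwrite('pics/w3v.png',cv2.resize(im[:288],(800,450),interpolation=2))
```

```text
(no output)
```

View pics/w3v.png

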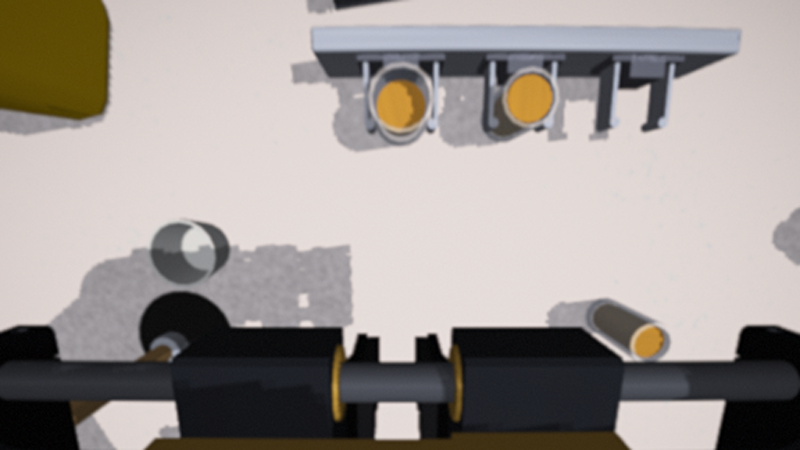

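Wide tube is seated: rim ellipse x 368–438, y 63–133 (800-px view), beside the full tube (530,97); narrow tube tokens at (648,342).

Run:
```python
from h import *
import json
m={k:np.array(v) for k,v in json.load(open('w3.json')).items()}
s=sense();R=np.array(s['ee_rot']);T=np.array(s['tcp_pos']);print(s['time_s'],T.round(4))
y=np.array([.1435,.9897]);x=np.array([.9897,-.1435])
g=lambda p,z:onz(m,(p[0]+.5)/1.5625-.5,(p[1]+.5)/1.5625-.5,z)
f=g((530,97),.073);
for n,p,z in [('widerim',(403,99),.08),('nar',(648,342),.073),('jnL',(613,124),.058),('jnR',(657,124),.058),('rimtop',(403,64),.08),('rimbot',(403,134),.08)]:
    q=g(p,z);print(n,q.round(4),((q-f)[:2]@x).round(4),((q-f)[:2]@y).round(4))
print(f)
```

```text
11.275 [0.5471 0.1098 0.2833]
widerim [0.6731 0.0891 0.08  ] -0.0029 0.0851
nar [ 0.4778 -0.072   0.073 ] -0.173 -0.1024
jnL [ 0.6402 -0.0578  0.058 ] -0.0143 -0.065
jnR [ 0.636  -0.0895  0.058 ] -0.0139 -0.097
rimtop [0.694  0.0861 0.08  ] 0.0183 0.0851
rimbot [0.6515 0.0922 0.08  ] -0.0246 0.0851
[0.66367369 0.00448178 0.073     ]
```

{"fn": "jog_arm", "kwargs": {
  "rows": [
    [[-0.01, 0.05, 0, 0], [-0.01, 0.05, 0, 0], [-0.01, 0.05, 0, 0], [-0.01, 0.04, 0, 0], [0, 0, 0.03, 0], [0, 0, 0.05, 0], [0, 0, 0.05, 0], [0, 0, 0.04, 0], [0, 0, 0.016, 0], [0, 0, 0, 0], [0, 0, 0, 0]]
  ],
  "claw": 1
}}

```text
time_s: 12.65
tcp_pos: [0.4791, -0.0728, 0.0954]
ee_rot: [[0.989, -0.145, 0.0], [-0.145, -0.989, -0.0], [0.0, 0.0, -1.0]]
wrist_force: [-0.3, 0.1, -0.5]
gripper_width: 0.999
gripper_force: 0.0
```

{"fn": "jog_arm", "kwargs": {
  "rows": [
    [[0, 0, 0, 0], [0, 0, 0, 0], [0, 0, 0, 0], [0, 0, 0, 0], [0, 0, 0, 0], [0, 0, 0, 0], [0, 0, 0, 0]]
  ],
  "claw": 0.35
}}

```text
time_s: 13.52
tcp_pos: [0.4789, -0.0727, 0.0953]
ee_rot: [[0.989, -0.145, 0.0], [-0.145, -0.989, 0.0], [0.0, -0.0, -1.0]]
wrist_force: [0.5, 0.6, -0.1]
gripper_width: 0.383
gripper_force: 30.0
```

{"fn": "jog_arm", "kwargs": {
  "rows": [
    [[0.01, -0.002, 0, 0], [0.02, -0.004, 0, 0], [0.023, -0.004, 0, 0], [0.025, -0.004, 0, 0], [0.025, -0.004, 0, 0], [0.02, -0.003, 0, 0], [0.01, 0, 0, 0], [0, 0, 0, 0], [0, 0, 0, 0]]
  ]
}}

```text
time_s: 14.65
tcp_pos: [0.6134, -0.0713, 0.0953]
ee_rot: [[0.989, -0.145, 0.001], [-0.145, -0.989, 0.0], [0.001, -0.0, -1.0]]
wrist_force: [1.0, 0.5, 0.6]
gripper_width: 0.388
gripper_force: 30.0
```

Run:
```python
from h import *
m=camera_model('wrist');im=capture('wrist')[:,:,::-1];cv2.imwrite('pics/w4.png',im)
import json;json.dump({k:np.array(v).tolist() for k,v in m.items()},open('w4.json','w'))
cv2.imwrite('pics/w4v.png',cv2.resize(im[:288],(800,450),interpolation=2))
```

```text
(no output)
```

View pics/w4v.png

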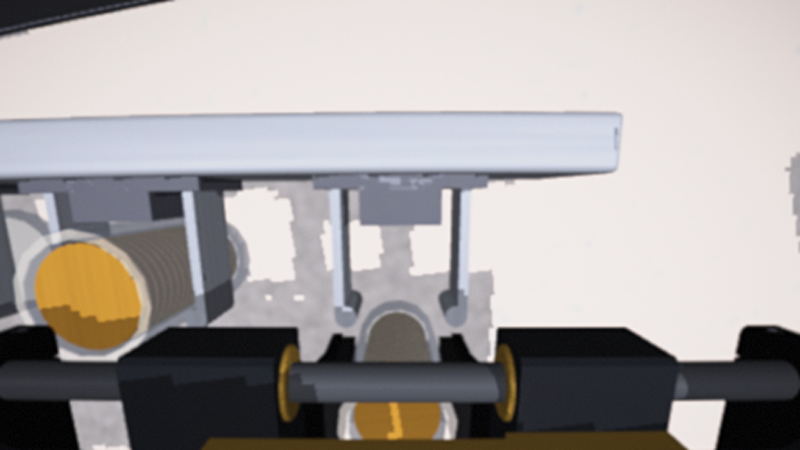

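Narrow tube is upright in front of its clip: jaw tips (346,310)/(456,309), tube front at x≈398, rail front edge at y≈175.

Run:
```python
from h import *
import json
m={k:np.array(v) for k,v in json.load(open('w4.json')).items()}
s=sense();R=np.array(s['ee_rot']);T=np.array(s['tcp_pos']);print(T)
for p,z in [((346,310),.058),((456,309),.058),((350,174),.068),((618,172),.068),((10,179),.068),((398,430),.073)]:
    q=onz(m,(p[0]+.5)/1.5625-.5,(p[1]+.5)/1.5625-.5,z);print(q.round(4),(R.T@(q-T)).round(4))
```

```text
[ 0.61322666 -0.07125277  0.0952904 ]
[ 0.6441 -0.0592  0.058 ] [ 0.0288 -0.0164  0.0373]
[ 0.6393 -0.0938  0.058 ] [0.0291 0.0185 0.0373]
[ 0.6844 -0.0686  0.068 ] [ 0.07   -0.013   0.0273]
[ 0.6744 -0.1413  0.068 ] [0.0707 0.0604 0.0273]
[0.6979 0.0261 0.068 ] [ 0.0696 -0.1086  0.0274]
[ 0.6085 -0.0706  0.073 ] [-0.0048  0.0001  0.0223]
```

{"fn": "jog_arm", "kwargs": {
  "rows": [
    [[0, 0.001, 0, 0], [0, 0, 0, 0]]
  ]
}}

```text
time_s: 14.95
tcp_pos: [0.6129, -0.0722, 0.0953]
ee_rot: [[0.989, -0.145, -0.0], [-0.145, -0.989, 0.0], [-0.0, -0.0, -1.0]]
wrist_force: [-0.8, 0.5, 2.2]
gripper_width: 0.382
gripper_force: 30.0
```

{"fn": "jog_arm", "kwargs": {
  "rows": [
    [[0, 0, 0, 0], [0, 0, 0, 0], [0, 0, 0, 0], [-0.015, 0, 0, 0], [-0.02, 0, 0, 0], [-0.02, 0, 0, 0], [0, 0, 0, 0]]
  ],
  "claw": 0.65
}}

```text
time_s: 15.82
tcp_pos: [0.5578, -0.0643, 0.0953]
ee_rot: [[0.989, -0.145, -0.001], [-0.145, -0.989, -0.0], [-0.001, 0.0, -1.0]]
wrist_force: [-0.2, 0.8, 0.2]
gripper_width: 0.651
gripper_force: 0.0
```

{"fn": "jog_arm", "kwargs": {
  "rows": [
    [[0, 0, 0.004, 0], [0, 0, 0, 0], [0, 0, 0, 0], [0, 0, 0, 0], [0, 0, 0, 0], [0, 0, 0, 0], [0.01, 0, 0, 0], [0.01, 0, 0, 0], [0, 0, 0, 0]]
  ],
  "claw": 0.06
}}

```text
time_s: 16.95
tcp_pos: [0.5798, -0.0672, 0.0912]
ee_rot: [[0.989, -0.146, 0.001], [-0.146, -0.989, 0.0], [0.001, -0.0, -1.0]]
wrist_force: [-0.3, -0.2, -0.4]
gripper_width: 0.064
gripper_force: 0.0
```

{"fn": "jog_arm", "kwargs": {
  "rows": [
    [[0.006, 0, 0, 0], [0.006, 0, 0, 0], [0.005, 0, 0, 0], [0.005, 0, 0, 0], [0.005, 0, 0, 0], [0.005, 0, 0, 0], [0, 0, 0, 0]]
  ]
}}

```text
time_s: 17.82
tcp_pos: [0.6073, -0.072, 0.0908]
ee_rot: [[0.989, -0.146, -0.008], [-0.146, -0.989, -0.0], [-0.008, 0.001, -1.0]]
wrist_force: [-7.4, 1.7, 4.7]
gripper_width: 0.062
gripper_force: 4.3
```

{"fn": "jog_arm", "kwargs": {
  "rows": [
    [[0.003, 0, 0, 0], [0.003, 0, 0, 0], [0.003, 0, 0, 0], [0, 0, 0, 0]]
  ]
}}

```text
time_s: 18.32
tcp_pos: [0.6177, -0.0732, 0.0907]
ee_rot: [[0.989, -0.146, -0.004], [-0.146, -0.989, 0.0], [-0.004, 0.001, -1.0]]
wrist_force: [-3.4, 0.8, 1.5]
gripper_width: 0.062
gripper_force: 2.3
```

Predicted stop near x≈0.626.

{"fn": "jog_arm", "kwargs": {
  "rows": [
    [[0.003, 0, 0, 0], [0.003, 0, 0, 0], [0.002, 0, 0, 0], [0, 0, 0, 0]]
  ]
}}

```text
time_s: 18.82
tcp_pos: [0.6264, -0.0742, 0.0912]
ee_rot: [[0.989, -0.146, -0.002], [-0.146, -0.989, 0.0], [-0.002, 0.0, -1.0]]
wrist_force: [-5.1, 1.3, 2.3]
gripper_width: 0.059
gripper_force: 2.6
```

{"fn": "jog_arm", "kwargs": {
  "rows": [
    [[0.002, 0, 0, 0], [0.002, 0, 0, 0], [0, 0, 0, 0], [0, 0, 0, 0]]
  ]
}}

```text
time_s: 19.32
tcp_pos: [0.6268, -0.0746, 0.0912]
ee_rot: [[0.989, -0.146, -0.011], [-0.146, -0.989, 0.0], [-0.011, 0.001, -1.0]]
wrist_force: [-14.1, 3.5, 9.4]
gripper_width: 0.059
gripper_force: 7.1
```

{"fn": "jog_arm", "kwargs": {
  "rows": [
    [[0.002, 0, 0, 0], [0.002, 0, 0, 0], [0, 0, 0, 0], [0, 0, 0, 0]]
  ]
}}

```text
time_s: 19.82
tcp_pos: [0.6272, -0.075, 0.0912]
ee_rot: [[0.989, -0.146, -0.02], [-0.147, -0.989, 0.0], [-0.02, 0.003, -1.0]]
wrist_force: [-21.4, 6.0, 16.3]
gripper_width: 0.061
gripper_force: 11.8
```

{"fn": "jog_arm", "kwargs": {
  "rows": [
    [[-0.02, 0, 0, 0], [-0.03, 0, 0, 0], [-0.03, 0, 0, 0], [-0.02, 0, -0.03, 0], [0, -0.02, -0.05, 0], [0, -0.03, -0.05, 0], [0, -0.03, -0.05, 0], [0, -0.02, -0.01, 0], [0, 0, 0, 0], [0, 0, 0, 0]]
  ],
  "claw": 0.5
}}

```text
time_s: 21.08
tcp_pos: [0.5502, 0.0376, 0.2798]
ee_rot: [[0.989, -0.146, -0.002], [-0.146, -0.989, -0.001], [-0.002, 0.001, -1.0]]
wrist_force: [0.7, -0.1, -0.3]
gripper_width: 0.504
gripper_force: 0.0
```

Run:
```python
from h import *
m=camera_model('wrist');im=capture('wrist')[:,:,::-1];cv2.imwrite('pics/w5.png',im)
import json;json.dump({k:np.array(v).tolist() for k,v in m.items()},open('w5.json','w'))
s=sense();print(s['time_s'],s['tcp_pos'],np.array(s['ee_rot']).round(3).tolist())
cv2.imwrite('pics/w5v.png',cv2.resize(im[5:115,100:400],(800,293),interpolation=2))
```

```text
21.125 [0.55017983 0.03737748 0.2796816 ] [[0.989, -0.146, -0.003], [-0.146, -0.989, -0.001], [-0.003, 0.001, -1.0]]
```

View pics/w5v.png

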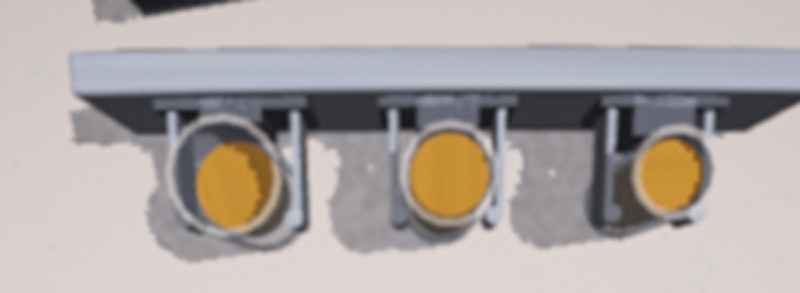

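Clips view: rim centres wide (226,174), full (451,174), narrow (673,171) in line. Both tubes are home. Next the rammer.

{"fn": "jog_arm", "kwargs": {
  "rows": [
    [[-0.03, -0.047, 0, 0], [-0.03, -0.047, 0, 0], [-0.03, -0.047, 0, 0], [-0.03, -0.047, 0, 0], [-0.03, -0.047, 0, 0], [-0.03, -0.047, 0, 0], [0, 0, 0, 0], [0, 0, 0, 0]]
  ]
}}

```text
time_s: 22.12
tcp_pos: [0.4136, 0.3425, 0.2802]
ee_rot: [[0.989, -0.146, -0.001], [-0.146, -0.989, -0.002], [-0.001, 0.002, -1.0]]
wrist_force: [0.4, -0.1, 0.5]
gripper_width: 0.497
gripper_force: 0.0
```

Run:
```python
from h import *
import json
m={k:np.array(v) for k,v in json.load(open('w5.json')).items()}
for n,p in [('wide',(226,174)),('full',(451,174)),('nar',(673,171))]: print(n,onz(m,(p[0]+.5)/2.6667-.5+100,(p[1]+.5)/2.6667-.5+5,.08).round(4))
m=camera_model('wrist');im=capture('wrist')[:,:,::-1];cv2.imwrite('pics/w6.png',im)
json.dump({k:np.array(v).tolist() for k,v in m.items()},open('w6.json','w'))
s=sense();print(s['time_s'],s['tcp_pos'],np.array(s['ee_rot']).round(3).tolist())
cv2.imwrite('pics/w6v.png',cv2.resize(im[:288],(800,450),interpolation=2))
```

```text
wide [0.6753 0.0894 0.08  ]
full [0.6628 0.0058 0.08  ]
nar [ 0.6521 -0.0771  0.08  ]
22.175 [0.41383222 0.34204352 0.28041447] [[0.989, -0.147, -0.001], [-0.147, -0.989, -0.002], [-0.001, 0.002, -1.0]]
```

View pics/w6v.png

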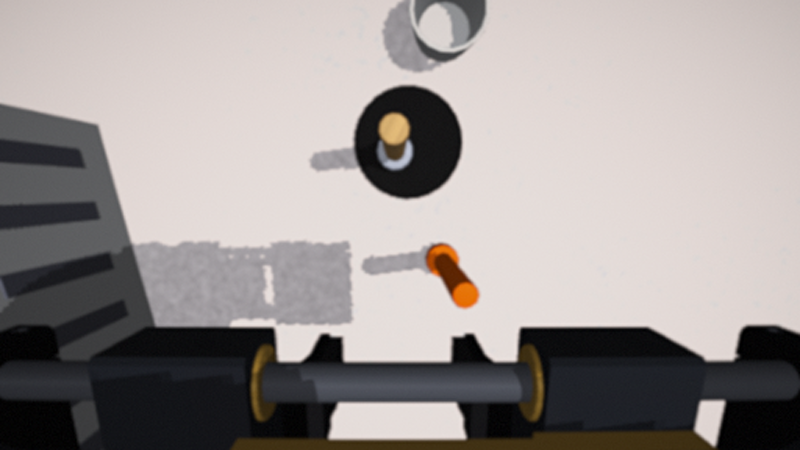

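Rammer: handle top (395,128), foot (394,151) on the pad (408,141); orange look-alike at (443,258), cup (448,25).

Run:
```python
from h import *
import json
m={k:np.array(v) for k,v in json.load(open('w6.json')).items()}
s=sense();R=np.array(s['ee_rot']);T=np.array(s['tcp_pos'])
for n,p,z in [('top',(395,128),.143),('foot',(394,151),.021),('pad',(408,141),.003),('cup',(448,25),.045),('orTop',(465,294),.14),('orFoot',(443,258),.018)]:
    q=onz(m,(p[0]+.5)/1.5625-.5,(p[1]+.5)/1.5625-.5,z);print(n,q.round(4),(R.T@(q-T)).round(4))
```

```text
top [0.5091 0.3292 0.143 ] [ 0.0962 -0.0015  0.1373]
foot [0.5088 0.3302 0.021 ] [ 0.0959 -0.0027  0.2593]
pad [0.5165 0.3175 0.003 ] [0.1053 0.0087 0.2773]
cup [0.584  0.2811 0.045 ] [0.1774 0.0349 0.2353]
orTop [0.4169 0.3031 0.14  ] [0.0088 0.0378 0.1405]
orFoot [0.4185 0.3022 0.018 ] [0.0107 0.0383 0.2625]
```

{"fn": "jog_arm", "kwargs": {
  "rows": [
    [[0.048, -0.001, 0, 0], [0.048, -0.001, 0, 0], [0, 0, 0, 0], [0, 0, 0.04, 0], [0, 0, 0.045, 0], [0, 0, 0.03, 0], [0, 0, 0.008, 0], [0, 0, 0, 0], [0, 0, 0, 0]]
  ]
}}

```text
time_s: 23.3
tcp_pos: [0.5095, 0.3316, 0.16]
ee_rot: [[0.989, -0.145, 0.002], [-0.145, -0.989, 0.002], [0.002, -0.002, -1.0]]
wrist_force: [0.3, 1.1, -0.4]
gripper_width: 0.5
gripper_force: 0.0
```

{"fn": "jog_arm", "kwargs": {
  "rows": [
    [[0, 0, 0, 0], [0, 0, 0, 0], [0, 0, 0, 0], [0, 0, 0, 0], [0, 0, 0, 0], [0, 0, 0, 0]]
  ],
  "claw": 0.1
}}

```text
time_s: 24.05
tcp_pos: [0.5088, 0.3312, 0.1583]
ee_rot: [[0.989, -0.145, -0.0], [-0.145, -0.989, -0.0], [-0.0, 0.0, -1.0]]
wrist_force: [0.6, -1.6, 0.3]
gripper_width: 0.174
gripper_force: 30.0
```

{"fn": "jog_arm", "kwargs": {
  "rows": [
    [[0, 0, -0.02, 0], [0, 0, -0.04, 0], [0, 0, -0.04, 0], [0.015, 0.016, 0, 0], [0.03, 0.03, 0, 0], [0.03, 0.033, 0, 0], [0.03, 0.033, 0, 0], [0.03, 0.033, 0, 0], [0.03, 0.033, 0, 0], [0.026, 0.026, 0, 0], [0.01, 0.011, 0, 0], [0, 0, 0, 0], [0, 0, 0, 0]]
  ]
}}

```text
time_s: 25.68
tcp_pos: [0.6757, 0.09, 0.2575]
ee_rot: [[0.989, -0.145, -0.002], [-0.145, -0.989, 0.0], [-0.002, 0.0, -1.0]]
wrist_force: [-0.4, -0.0, -3.0]
gripper_width: 0.18
gripper_force: 30.0
```

Run:
```python
from h import *
import json
s=sense();print(s['time_s'],s['tcp_pos'],np.array(s['ee_rot']).round(3).tolist())
m=camera_model('wrist');im=capture('wrist')[:,:,::-1];cv2.imwrite('pics/w7.png',im)
json.dump({k:np.array(v).tolist() for k,v in m.items()},open('w7.json','w'))
cv2.imwrite('pics/w7v.png',cv2.resize(im[60:300,120:400],(700,600),interpolation=2))
```

```text
25.675 [0.67572295 0.08996866 0.25747847] [[0.989, -0.145, -0.002], [-0.145, -0.989, 0.0], [-0.002, 0.0, -1.0]]
```

View pics/w7v.png

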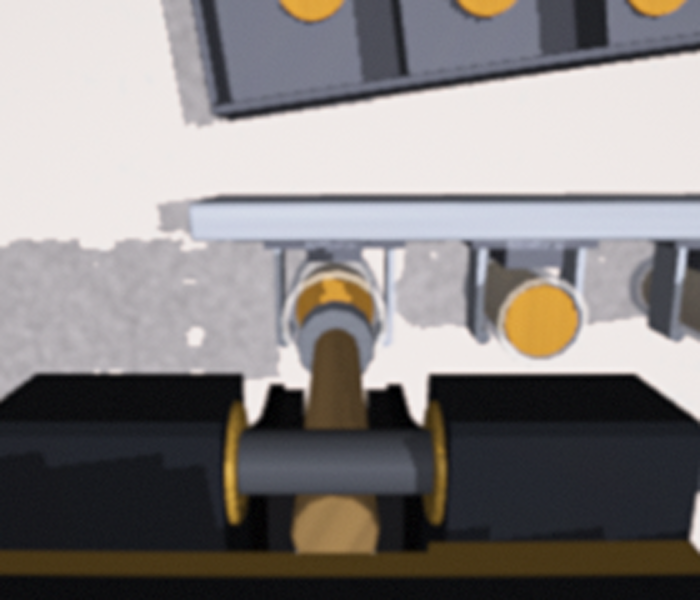

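Foot edges x 299–375, underside front edge y≈303, top-disc rear edge y≈373; wide tube rim x 286–383, far rim edge y≈268.

Run:
```python
from h import *
import json
m={k:np.array(v) for k,v in json.load(open('w7.json')).items()}
s=sense();R=np.array(s['ee_rot']);T=np.array(s['tcp_pos'])
g=lambda n,p,z:print(n,(R.T@(onz(m,(p[0]+.5)/2.5-.5+120,(p[1]+.5)/2.5-.5+60,z)-T)).round(4))
g('foot rear top',(337,373),.120);g('foot front bot',(337,303),.102);g('footL',(299,340),.12);g('footR',(375,340),.12)
g('rim far',(334,266),.08);g('rimL',(286,310),.08);g('rimR',(383,310),.08)
g('full tok',(540,318),.073);g('rail',(334,241),.068)
```

```text
foot rear top [-0.0093  0.0007  0.1379]
foot front bot [0.0122 0.0008 0.1559]
footL [ 0.0028 -0.0126  0.1379]
footR [0.0028 0.014  0.1379]
rim far [ 0.0226 -0.0003  0.1779]
rimL [ 0.0046 -0.0198  0.1779]
rimR [0.0046 0.0195 0.1779]
full tok [-0.0005  0.0859  0.1849]
rail [ 0.0312 -0.0003  0.1899]
```

{"fn": "jog_arm", "kwargs": {
  "rows": [
    [[-0.001, -0.001, 0, 0], [0, 0, 0.01, 0], [0, 0, 0.01, 0], [0, 0, 0.008, 0], [0, 0, 0, 0], [0, 0, 0, 0]]
  ]
}}

```text
time_s: 26.48
tcp_pos: [0.6758, 0.0904, 0.2304]
ee_rot: [[0.989, -0.145, 0.0], [-0.145, -0.989, -0.0], [0.001, 0.0, -1.0]]
wrist_force: [-0.3, 0.1, -2.2]
gripper_width: 0.175
gripper_force: 30.0
```

{"fn": "jog_arm", "kwargs": {
  "rows": [
    [[0, 0, 0.006, 0], [0, 0, 0.006, 0], [0, 0, 0.006, 0], [0, 0, 0.006, 0], [0, 0, 0.006, 0], [0, 0, 0.006, 0], [0, 0, 0, 0]]
  ]
}}

```text
time_s: 27.35
tcp_pos: [0.6755, 0.0904, 0.1934]
ee_rot: [[0.989, -0.145, -0.001], [-0.145, -0.989, 0.0], [-0.001, 0.0, -1.0]]
wrist_force: [-0.8, -1.4, -4.4]
gripper_width: 0.179
gripper_force: 30.0
```

{"fn": "jog_arm", "kwargs": {
  "rows": [
    [[0, 0, 0.005, 0], [0, 0, 0.003, 0], [0, 0, 0, 0], [0, 0, 0, 0]]
  ]
}}

```text
time_s: 27.85
tcp_pos: [0.6756, 0.0905, 0.1858]
ee_rot: [[0.989, -0.145, -0.0], [-0.145, -0.989, 0.0], [-0.0, -0.0, -1.0]]
wrist_force: [0.7, 0.1, -2.9]
gripper_width: 0.177
gripper_force: 30.0
```

{"fn": "jog_arm", "kwargs": {
  "rows": [
    [[0, 0, 0.002, 0], [0, 0, 0, 0], [0, 0, 0, 0]]
  ]
}}

```text
time_s: 28.22
tcp_pos: [0.6758, 0.0904, 0.1853]
ee_rot: [[0.989, -0.145, 0.001], [-0.145, -0.989, -0.0], [0.001, -0.0, -1.0]]
wrist_force: [-2.7, 0.1, 5.5]
gripper_width: 0.178
gripper_force: 30.0
```

{"fn": "jog_arm", "kwargs": {
  "rows": [
    [[0, 0, 0.002, 0], [0, 0, 0.002, 0], [0, 0, 0, 0], [0, 0, 0, 0]]
  ]
}}

```text
time_s: 28.72
tcp_pos: [0.6764, 0.0904, 0.1851]
ee_rot: [[0.99, -0.144, 0.004], [-0.144, -0.99, -0.0], [0.004, -0.0, -1.0]]
wrist_force: [-5.0, -0.9, 16.4]
gripper_width: 0.174
gripper_force: 30.0
```

{"fn": "jog_arm", "kwargs": {
  "rows": [
    [[0, 0, 0.002, 0], [0, 0, 0, 0], [0, 0, 0, 0], [0, 0, 0, 0]]
  ]
}}

```text
time_s: 29.22
tcp_pos: [0.6772, 0.0903, 0.185]
ee_rot: [[0.99, -0.143, 0.007], [-0.143, -0.99, -0.001], [0.007, -0.0, -1.0]]
wrist_force: [-6.0, -0.7, 20.8]
gripper_width: 0.177
gripper_force: 30.0
```

{"fn": "jog_arm", "kwargs": {
  "rows": [
    [[0, 0, -0.006, 0], [0, 0, -0.01, 0], [0, 0, -0.015, 0], [0, 0, -0.02, 0], [0, 0, -0.02, 0], [0, 0, -0.012, 0], [0, 0, 0, 0], [-0.02, 0, 0, 0], [-0.025, 0, 0, 0], [0, 0, 0, 0]]
  ]
}}

```text
time_s: 30.48
tcp_pos: [0.6294, 0.097, 0.2604]
ee_rot: [[0.989, -0.145, -0.003], [-0.145, -0.989, -0.0], [-0.003, 0.001, -1.0]]
wrist_force: [0.1, -0.5, -2.4]
gripper_width: 0.175
gripper_force: 30.0
```

Run:
```python
from h import *
import json
s=sense();print(s['time_s'],s['tcp_pos'],s['wrist_force'])
m=camera_model('wrist');im=capture('wrist')[:,:,::-1];cv2.imwrite('pics/w8.png',im)
json.dump({k:np.array(v).tolist() for k,v in m.items()},open('w8.json','w'))
cv2.imwrite('pics/w8v.png',cv2.resize(im[20:260,120:400],(700,600),interpolation=2))
```

```text
30.475 [0.62935751 0.09702391 0.26040188] [ 0.11346601 -0.4937367  -2.39429645]
```

View pics/w8v.png

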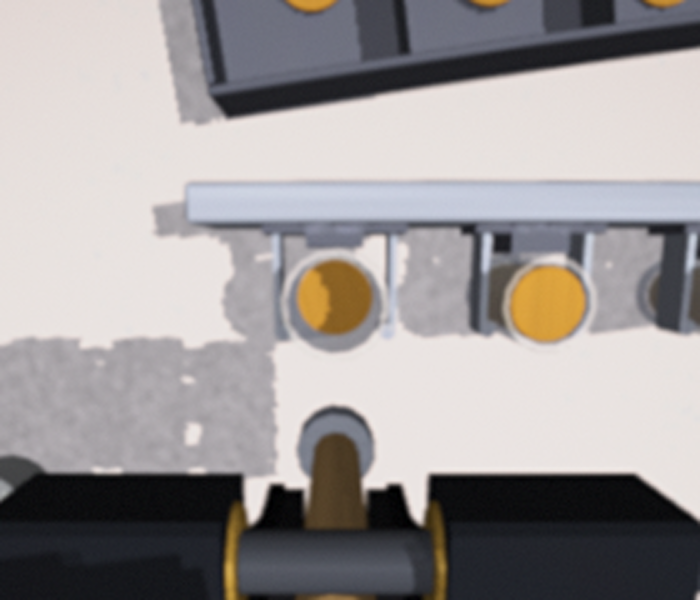

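Tokens in the wide tube now lie deep (disc x 295–372, centre (334,297); rim x 283–386). Check the depth numerically before moving on.

Run:
```python
from h import *
import json
m={k:np.array(v) for k,v in json.load(open('w8.json')).items()}
im=cv2.imread('pics/w8.png');k=cv2.inRange(cv2.cvtColor(im,cv2.COLOR_BGR2HSV),(8,110,60),(32,255,255))
n,_,st,c=cv2.connectedComponentsWithStats(k)
for i in range(1,n):
    if st[i,4]>300: print(st[i],c[i])
def w(p,r,z): # predicted bbox of a horizontal disc
    a=np.linspace(0,6.28,90);q=np.array([proj(m,[p[0]+r*np.cos(t),p[1]+r*np.sin(t),z]) for t in a]);return q.min(0).round(1),q.max(0).round(1)
for z in(.03,.04,.05,.06): print(z,w((.6763,.0897),.0175,z))
print('rim',w((.6763,.0897),.022,.08)); print(im[20+118,225:285].tolist()[::3])
```

```text
[230   0  29  25 613] [243.98205546  10.61174551]
[301   0  30  23 568] [315.52992958   9.45598592]
[372   0  29  23 567] [385.57142857   9.64021164]
[   0   42   59  102 5184] [27.08757716 95.7494213 ]
[239 124  30  29 664] [253.34487952 138.47740964]
[324 127  30  29 706] [338.52691218 140.95184136]
[411 128  22  25 416] [421.53125    140.39423077]
[242 194  24  37 645] [253.99534884 214.45891473]
[  96  258  310   32 3460] [262.48034682 280.8867052 ]
0.03 (array([239.1, 122.1]), array([269.2, 152.6]))
0.04 (array([238.7, 122.1]), array([269.7, 153.5]))
0.05 (array([238.2, 122.1]), array([270.2, 154.5]))
0.06 (array([237.7, 122.1]), array([270.8, 155.6]))
rim (array([232. , 117.3]), array([276.6, 162.5]))
[[180, 177, 181], [166, 162, 166], [147, 137, 134], [184, 182, 188], [139, 131, 132], [66, 154, 209], [59, 155, 211], [59, 154, 212], [58, 152, 208], [38, 101, 145], [37, 98, 138], [35, 97, 138], [37, 97, 136], [36, 96, 137], [43, 100, 140], [137, 131, 135], [192, 194, 199], [202, 188, 185], [183, 177, 180], [179, 175, 179]]
```

{"fn": "jog_arm", "kwargs": {
  "rows": [
    [[-0.01, -0.014, 0, 0], [-0.022, -0.03, 0, 0], [-0.022, -0.031, 0, 0], [-0.022, -0.031, 0, 0], [-0.022, -0.031, 0, 0], [-0.022, -0.031, 0, 0], [-0.018, -0.025, 0, 0], [-0.01, -0.013, 0, 0], [0, 0, 0, 0], [0, 0, 0.03, 0], [0, 0, 0.03, 0], [0, 0, 0.025, 0], [0, 0, 0.01, 0], [0, 0, 0, 0], [0, 0, 0, 0]]
  ]
}}

```text
time_s: 32.4
tcp_pos: [0.5154, 0.3226, 0.1676]
ee_rot: [[0.989, -0.145, 0.002], [-0.145, -0.989, 0.002], [0.002, -0.002, -1.0]]
wrist_force: [0.7, -0.2, -2.7]
gripper_width: 0.173
gripper_force: 30.0
```

{"fn": "jog_arm", "kwargs": {
  "rows": [
    [[0, 0, 0.004, 0], [0, 0, 0.003, 0], [0, 0, 0, 0], [0, 0, 0, 0], [0, 0, 0, 0]]
  ]
}}

```text
time_s: 33.02
tcp_pos: [0.5146, 0.3224, 0.1594]
ee_rot: [[0.989, -0.145, 0.0], [-0.145, -0.989, 0.0], [0.0, -0.0, -1.0]]
wrist_force: [0.1, 0.0, -2.7]
gripper_width: 0.176
gripper_force: 30.0
```

{"fn": "jog_arm", "kwargs": {
  "rows": [
    [[0, 0, 0.001, 0], [0, 0, 0, 0], [0, 0, 0, 0], [0, 0, 0, 0]]
  ]
}}

```text
time_s: 33.52
tcp_pos: [0.5146, 0.3224, 0.1584]
ee_rot: [[0.989, -0.145, 0.0], [-0.145, -0.989, 0.0], [0.0, -0.0, -1.0]]
wrist_force: [0.7, -0.5, -1.6]
gripper_width: 0.174
gripper_force: 30.0
```

{"fn": "jog_arm", "kwargs": {
  "rows": [
    [[0, 0, 0.001, 0], [0, 0, 0, 0], [0, 0, 0, 0], [0, 0, 0, 0]]
  ]
}}

```text
time_s: 34.02
tcp_pos: [0.5148, 0.3224, 0.1583]
ee_rot: [[0.989, -0.145, 0.001], [-0.145, -0.989, 0.0], [0.001, -0.001, -1.0]]
wrist_force: [-1.6, 0.1, 5.9]
gripper_width: 0.174
gripper_force: 30.0
```

{"fn": "jog_arm", "kwargs": {
  "rows": [
    [[0, 0, 0, 0], [0, 0, 0, 0], [0, 0, 0, 0], [0, 0, 0, 0], [0, 0, 0, 0]]
  ],
  "claw": 0.5
}}

```text
time_s: 34.65
tcp_pos: [0.5146, 0.3223, 0.1571]
ee_rot: [[0.989, -0.145, -0.0], [-0.145, -0.989, -0.0], [-0.0, 0.0, -1.0]]
wrist_force: [-0.0, 0.5, -1.2]
gripper_width: 0.492
gripper_force: 0.0
```

{"fn": "jog_arm", "kwargs": {
  "rows": [
    [[0, 0, -0.02, 0], [0, 0, -0.04, 0], [0, 0, -0.05, 0], [0, 0, -0.03, 0], [-0.03, 0, 0, 0], [-0.04, 0, 0, 0], [-0.03, 0, 0, 0], [0, 0, 0, 0], [0, 0, 0, 0]]
  ]
}}

```text
time_s: 35.78
tcp_pos: [0.416, 0.337, 0.2975]
ee_rot: [[0.989, -0.145, 0.001], [-0.145, -0.989, 0.0], [0.001, -0.0, -1.0]]
wrist_force: [0.4, 0.1, 0.0]
gripper_width: 0.504
gripper_force: 0.0
```

Run:
```python
from h import *
s=sense();print(s['time_s'],s['tcp_pos'],s['wrist_force'])
w=capture('wrist')[:,:,::-1];d=capture('side')[:,:,::-1]
c=np.zeros((600,800,3),np.uint8);c[:300,:400]=cv2.resize(w,(400,300));c[:300,400:]=cv2.resize(d,(400,300))
t=capture('top')[:,:,::-1];c[300:,:400]=cv2.resize(t,(400,300));c[300:,400:]=cv2.resize(w[40:160,170:330],(400,300),interpolation=2)
cv2.imwrite('pics/w9.png',c)
```

```text
35.775 [0.41598095 0.33697983 0.29748111] [0.3629755  0.07053574 0.01278626]
```

View pics/w9.png

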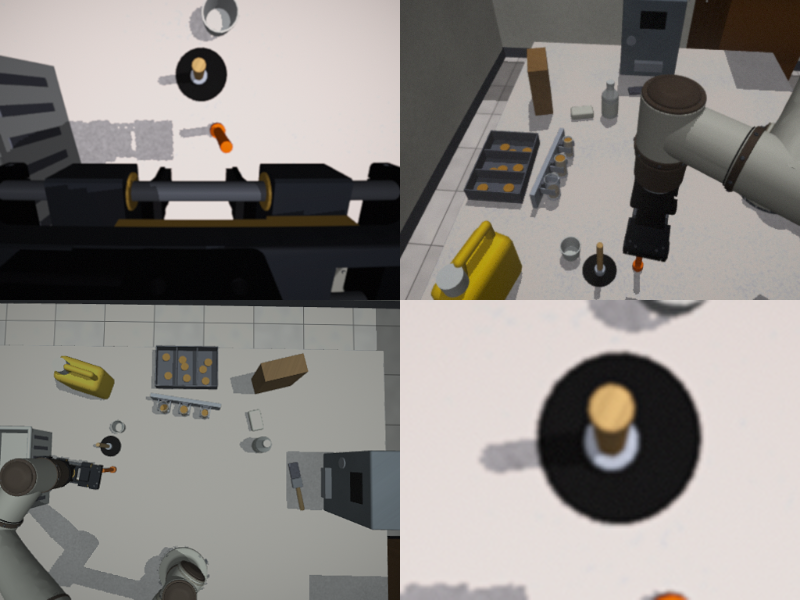

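The rammer stands upright near the centre of its pad at (200,73), all three clips are filled, and the other things look undisturbed.

```bash
python3 -c "
from station import *
print(finish_job())"
```

```text
the job is handed in; nothing more can be done
None
```

The job is handed in at about 36 s of the 72 s allowed: both tubes were pushed into their clips until they stopped, the tokens are pressed to the wide tube's floor, and the rammer stands upright on its pad.

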